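# Load a kiln shelf between its posts

### The job

Load the round kiln shelf for firing. Stand the firing ring midway between the square and the round post and set the bowl centrally on top of it; stand the two-lugged jar midway between the round and the cross-shaped post and put its lid on; stand the bud vase midway between the square and the cross-shaped post. Set everything down upright without dropping it, leave the glaze jar and the slim bottle where they are, and let go of everything.

Things in the scene. Friction and masses are not known exactly. Their poses are not given: they have to be found in the camera images.
- post_square: Kiln post of pale fireclay, square in section (36 x 36 mm), fixed on the kiln shelf, 66 mm high. Origin: centre of its foot, on the shelf's top face; z up. The shelf is a pale round slab, 330 mm across, its top 18 mm above the table. The three posts stand near its rim in an equal-sided triangle, 231 mm from centre to centre; which post stands at which corner, and how the triangle is turned, varies.
- post_round: Kiln post of pale fireclay, a plain round cylinder 40 mm across, fixed on the kiln shelf, 66 mm high. Origin: centre of its foot, on the shelf's top face; z up.
- post_cross: Kiln post of pale fireclay, cross-shaped (plus-shaped) in section, arms 44 mm tip to tip and 14 mm thick, fixed on the kiln shelf, 66 mm high. Origin: centre of its foot, on the shelf's top face; z up.
- ring: Firing ring: a loose, thick pale fireclay ring, 56 mm outside, 32 mm inside, 24 mm high. Origin: centre of its underside; z up. It starts, like the other loose ware, on a round plywood board (300 mm across, top 12 mm above the table) beside the shelf, upright, on one of five places about 12 cm apart.
- bowl: Small round clay bowl without lugs, open at the top, 36 mm high: foot 46 mm across, widening over the lowest 13 mm to straight upright sides 62 mm across, wall 4 mm. Origin: centre of the underside of its foot; z up. Starts upright on the plywood board. Standing on the ring, its origin is 24 mm above the ring's origin.
- jar: Straight-sided round clay jar, open at the top, 54 mm across outside, 44 mm inside, 42 mm high, with two small lugs (14 mm wide, 23 to 33 mm above its foot) that stick out to 37 mm from the axis at its +y and -y sides; along x its sides are clear. Origin: centre of its underside; z up. Starts upright on the plywood board.
- lid: Lid of the jar: round clay flange 54 mm across and 6 mm thick with a plain upright knob on top (16 mm across, 16 mm high) and below it a locating collar 36 mm across and 5 mm deep that drops loosely into the jar's mouth. 27 mm high in all; origin: centre of the underside of the collar; z up. Starts on the plywood board, knob up, standing on its collar. With the flange seated on the jar's rim its origin is 37 mm above the jar's origin.
- vase: Small clay bud vase, closed round body 54 mm across (upright sides from 10 to 32 mm above its foot), a narrow neck 20 mm across at 50 mm and a lip 28 mm across at the top, 60 mm high, a dark mouth. Origin: centre of its underside; z up. Starts upright on the plywood board.
- glaze_jar: Bystander: capped jar of glaze, pale green with a white cap, 58 mm across, 85 mm high, loose on the table in front of the arm, at the near or the far end of the gap between the plywood board and the shelf. Origin: centre of its underside.
- slip_bottle: Bystander: slim grey bottle with a black cap, 38 mm across, 95 mm high, loose on the table at the other end of that gap. Origin: centre of its underside.
There are look-alikes about, which are no part of the job. Leave any turquoise look-alike of the jar alone.

How it is judged:
At the end, for the whole second after the job is handed in: Ring, jar and vase stand on the shelf within 12 mm of the midpoints of their posts (ring: square, round; jar: round, cross; vase: square, cross); the bowl stands on the ring within 10 mm of centre; the lid is seated on the jar; all upright within 7 degrees, at rest (horizontal distance between each of ring, vase and post_square below 0.1275 m and horizontal distance between each of ring, jar and post_round below 0.1275 m and horizontal distance between ring and post_cross between 0.188 and 0.212 m and z of ring in the frame of post_square between -0.005 and 0.005 m and horizontal distance between bowl and ring below 0.01 m and z of bowl in the frame of ring between 0.02 and 0.028 m and horizontal distance between each of jar, vase and post_cross below 0.1275 m and horizontal distance between jar and post_square between 0.188 and 0.212 m and z of jar in the frame of post_round between -0.005 and 0.005 m and horizontal distance between lid and jar below 0.008 m and z of lid in the frame of jar between 0.033 and 0.041 m and horizontal distance between vase and post_round between 0.188 and 0.212 m and z of vase in the frame of post_square between -0.005 and 0.005 m and angle between each of ring, bowl, jar, lid, vase's own z axis and vertical below 0.12 rad and linear speed of each of ring, bowl, jar, lid, vase below 0.02 m/s); the robot touches nothing.
It fails at once if a thing was dropped (it fell freely faster than 0.7 m/s, a fall of more than 25 mm) ((linear speed of ring above 0.7 m/s and contact force between ring and anything else below 0.02 N) or (linear speed of bowl above 0.7 m/s and contact force between bowl and anything else below 0.02 N) or (linear speed of jar above 0.7 m/s and contact force between jar and anything else below 0.02 N) or (linear speed of lid above 0.7 m/s and contact force between lid and anything else below 0.02 N) or (linear speed of vase above 0.7 m/s and contact force between vase and anything else below 0.02 N)).
It fails at once if the glaze jar was moved by more than 20 mm or tipped (distance of glaze_jar from where it was at the start of the episode above 0.02 m or angle between glaze_jar's own z axis and vertical above 0.3 rad).
It fails at once if the slip bottle was moved by more than 20 mm or tipped (distance of slip_bottle from where it was at the start of the episode above 0.02 m or angle between slip_bottle's own z axis and vertical above 0.3 rad).
It also fails if it takes over 128 s, if anything falls off the work surface, if the arm or the gripper's body presses on something with over 40 N, if the wrist force passes 120 N, or if a joint passes its speed limit or range.

### The arm

A 6-joint arm with a two-finger parallel gripper is mounted at the origin on the work surface. World frame = base frame: x ahead of the robot, y to its left, z up, the work surface at z = 0. Lengths are in m, angles in rad, forces in N, time in s.
With the tool pointing down it reaches from about 0.35 to 0.8 m from the base axis. Payload 7.3 kg.
Tool frame: the origin (TCP) lies between the finger pads; the fingertips stand 25 mm ahead of it and the grasp point (between the pads) lies 6 mm ahead of it (r.tip_extent is the distance from the TCP to the fingertips, in m); z points along the fingers, y is the direction in which the jaws open and shut (so a half turn about z gives the same grasp; the last joint's range is limited). The gripper opens to 85 mm and grips with 20 to 120 N. Pads are 22 mm wide; open, the fingers measure 114 mm over their backs; the gripper's body (76 mm by 85 mm) begins 54 mm behind the grasp point. The pads swing forward as they close: fully open they stand 13 mm farther back than shut.
Start: joints at [-0.146, 0.342, 1.524, -0, 1.275, -0.146], TCP at [0.525, 0, 0.23] pointing down, gripper open.
Joint ranges: [-2.53, 2.53], [-0.77, 2.02], [0.04, 2.7], [-1, 4.14], [0.28, 2.66], [-3.11, 3.11]. Speed limits (rad/s): [2.57, 2.57, 3.14, 3.14, 3.14, 3.14].

### API

Orientations are given as a unit quaternion [x, y, z, w].
In Python, from workcell import r, command_gripper, optics gives the robot as it stands. The module is installed in compiled form; this text tells all that it offers. Calls block until the motion is done:
- r.reach(position, orientation): joint-space move of the TCP to a pose.
- r.move_straight(position, orientation=None, speed=0.15, max_force=None): straight line of the TCP; orientation=None keeps the orientation; speed is the mean speed in m/s. With max_force (N) it stops when the force on the tool has changed by that much, and returns True; else False.
- r.movej(angles): joint-space move.
- command_gripper(opening, force=None): finger opening in m; force is the grip in N (None keeps the last); returns when the fingers have stopped.
- r.hold(seconds).
- r.solve_ik(position, orientation): joint angles nearest the present ones, or None.
- r.read_state(): the state.
- optics.get_image(name): name is "scene" or "side" or "wrist"; returns (picture, depth): 384x512x3 uint8, red, green, blue; 384x512 float32, m along the optical axis (not along the pixel's ray), 0 where there is no reading.
- optics.camera_model(name): a dict with "K" (3x3 intrinsics, pixels), "R" (3x3) and "t" (3): a world point X has camera coordinates R X + t; the wrist camera has in their place "tool_from_camera" (4x4, takes a point from camera to tool coordinates, whose origin is the TCP and whose axes are the flange's). Camera axes: x right, y down, z forward; pixel columns grow to the right and rows downward; lengths in m; the calibration is good to about 2 mm. The wrist camera is an equidistant fisheye: a pixel r from the principal point sees the ray r / f radians off the axis. A picture is of the moment at which its call begins: read the wrist's pose just before it. camera_model takes no time and is no camera call.
A pose or a line that the arm cannot do raises r.PlanningError and nothing moves.
- r.finish_job(): hands the job in, once; it reports no verdict.
The state is a dict: "time_s": time; "joint_positions": joint angles; "dq": joint speeds; "tau": joint torques, N m; "eef_pos": TCP position; "eef_rot": TCP orientation; "contact_force": force on the tool from outside, world axes, zero at the start; "torque": the same for the moment, N m; "grip_width": finger opening in m.
Only numpy, scipy, OpenCV 4.12 (cv2) and the standard library are available. Lean on these libraries where they do the work, as an engineer would, in place of code of your own. Each camera call takes 0.05 s, during which the arm holds its last target. There are 200 camera calls.

## Working session

There is one attempt and no reset: what is moved stays moved. The work goes in short steps, each a Python script; the robot and the scene stay as the last script left them, time stands still between calls to the robot, and variables do not carry over. Pictures are saved under pics/ and viewed, about 12 in all and at most 16, crops included, and the job is handed in when it is done.

```bash
mkdir -p pics; ls; python3 - <<'E'
from workcell import r, command_gripper, optics
import cv2, numpy as np
for n in ("scene","side","wrist"):
    s=r.read_state(); p,d=optics.get_image(n)
    np.savez("img_%s.npz"%n,p=p,d=d); cv2.imwrite("pics/%s0.png"%n,p[:,:,::-1])
    m=optics.camera_model(n); print(n,{k:np.round(v,4).tolist() if not isinstance(v,str) else v for k,v in m.items()})
print(s["time_s"],s["eef_pos"],s["eef_rot"],r.tip_extent)
E
```

```text
pics
scene {'K': [[375.0106, 0.0, 260.6688], [0.0, 375.0106, 187.4318], [0.0, 0.0, 1.0]], 'R': [[0.852, 0.5233, 0.0148], [0.2746, -0.4227, -0.8637], [-0.4458, 0.7399, -0.5038]], 't': [-0.5441, -0.1101, 1.2973]}
side {'K': [[388.0805, 0.0, 257.8373], [0.0, 388.0805, 191.9822], [0.0, 0.0, 1.0]], 'R': [[-0.9219, -0.3871, 0.0144], [-0.3022, 0.6956, -0.6517], [0.2422, -0.6052, -0.7583]], 't': [0.563, 0.2328, 0.7569]}
wrist {'K': [[297.3186, 0.0, 257.2573], [0.0, 297.3186, 192.5828], [0.0, 0.0, 1.0]], 'tool_from_camera': [[-0.0001, -0.9583, -0.2857, 0.0716], [1.0, -0.0, -0.0003, 0.0008], [0.0003, -0.2857, 0.9583, -0.1442], [0.0, 0.0, 0.0, 1.0]]}
0.1 [5.24639210e-01 7.13899890e-05 2.29197813e-01] [ 7.07116458e-01  7.07096765e-01 -4.08071800e-04 -5.59825100e-04] 0.025
```

View pics/scene0.png

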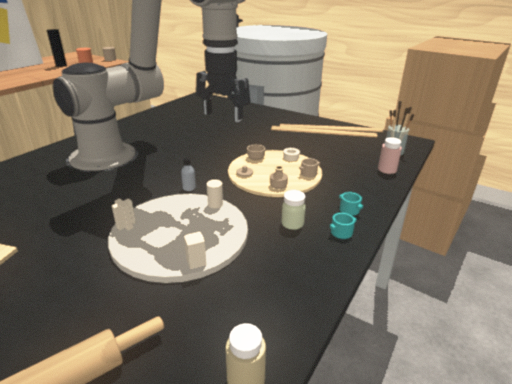

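View pics/wrist0.png

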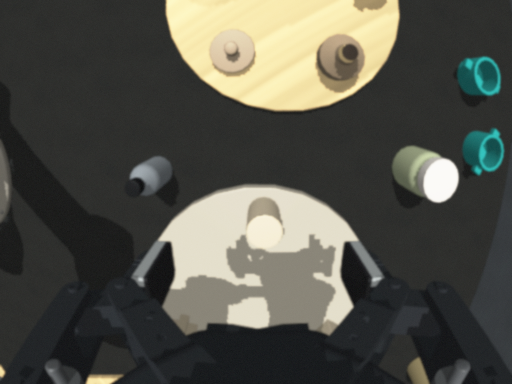

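View pics/side0.png

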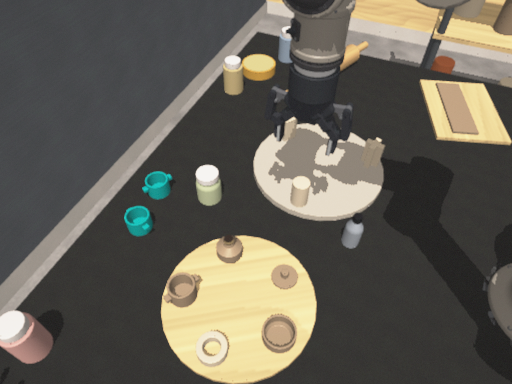

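The scene and side views show the shelf with its square, round and cross posts, at about (290,128), (300,192) and (373,152) in the side view. The board carries the vase (229,250), lid (284,277), jar (182,289), ring (212,349) and bowl (279,333). The wrist view shows the round post's top at (265,232).

```bash
cat > h.py <<'E'
from workcell import r, command_gripper, optics
import cv2, numpy as np
from scipy.spatial.transform import Rotation as Ro
def rays(n,px,st=None):
    m=optics.camera_model(n); K=m["K"]; px=np.atleast_2d(px).astype(float)
    v=(px-K[:2,2])/[K[0,0],K[1,1]]
    if n=="wrist":
        th=np.linalg.norm(v,axis=1,keepdims=True); k=np.where(th>1e-9,np.sin(th)/np.maximum(th,1e-9),1)
        d=np.hstack([v*k,np.cos(th)]); T=np.array(m["tool_from_camera"])
        Rw=Ro.from_quat(st["eef_rot"]).as_matrix()
        return np.array(st["eef_pos"])+Rw@T[:3,3], d@(Rw@T[:3,:3]).T
    R=np.array(m["R"]); return -R.T@m["t"], np.hstack([v,np.ones((len(v),1))])@R
def onplane(n,px,z,st=None):
    o,d=rays(n,px,st); return o+d*((z-o[2])/d[:,2:])
def cloud(n,depth,st=None):
    """world point per pixel"""
    h,w=depth.shape; g=np.stack(np.meshgrid(np.arange(w),np.arange(h)),-1).reshape(-1,2)
    o,d=rays(n,g,st)
    m=optics.camera_model(n)
    if n=="wrist": ax=Ro.from_quat(st["eef_rot"]).as_matrix()@np.array(m["tool_from_camera"])[:3,2]
    else: ax=np.array(m["R"])[2]
    return (o+d*(depth.reshape(-1,1)/(d@ax)[:,None])).reshape(h,w,3)
def look(n,name):
    st=r.read_state(); p,d=optics.get_image(n); cv2.imwrite(f"pics/{name}.png",p[:,:,::-1])
    np.savez(name+".npz",p=p,d=d,pos=st["eef_pos"],rot=st["eef_rot"]); return st,p,d
def quat(yaw):
    """tool down, jaw (tool y) along world direction yaw+90deg from x ; yaw=0: start orientation has jaws along x"""
    return (Ro.from_euler("z",yaw)*Ro.from_quat([.70710678,.70710678,0,0])).as_quat()
E
python3 - <<'E'
from h import *
z={"vase":(229,238,.072),"lid":(284,272,.039),"jar":(182,283,.054),"ring":(212,346,.036),"bowl":(279,330,.048),"psq":(289,122,.084),"pround":(300,182,.084),"pcross":(373,143,.084),"shelf":(318,165,.018),"board":(239,300,.012),"glaze":(207,175,.085),"slip":(355,217,.095)}
P=np.load("img_side.npz"); C=cloud("side",P["d"])
for k,(u,v,h) in z.items(): print(k,onplane("side",(u,v),h).round(3)[0],C[v,u].round(3))
# move to survey board
r.reach([0.5,0.13,0.33],quat(0)); look("wrist","w_board")
r.reach([0.5,-0.13,0.33],quat(0)); look("wrist","w_shelf")
print(r.read_state()["time_s"])
a=cv2.imread("pics/w_board.png");b=cv2.imread("pics/w_shelf.png")
cv2.imwrite("pics/both.png",np.vstack([a[:300],b[:300]]))
E
```

```text
vase [0.618 0.133 0.072] [0.618 0.133 0.072]
lid [0.496 0.143 0.039] [0.496 0.142 0.037]
jar [0.661 0.248 0.054] [0.675 0.234 0.018]
ring [0.561 0.324 0.036] [0.567 0.317 0.01 ]
bowl [0.463 0.258 0.048] [0.466 0.245 0.016]
psq [ 0.627 -0.241  0.084] [ 0.629 -0.247  0.078]
pround [ 0.534 -0.056  0.084] [ 0.534 -0.056  0.083]
pcross [ 0.412 -0.248  0.084] [ 0.412 -0.249  0.083]
shelf [ 0.524 -0.188  0.018] [ 0.524 -0.187  0.019]
board [0.558 0.219 0.012] [0.559 0.218 0.009]
glaze [0.731 0.008 0.085] [0.731 0.008 0.085]
slip [0.4   0.    0.095] [0.4   0.001 0.096]
1.9667
```

View pics/both.png

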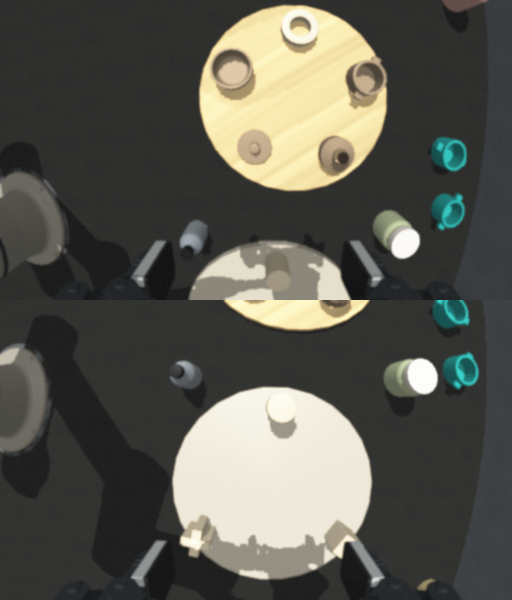

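The upper half shows all five pieces clear on the board, at ring (300,28), bowl (233,70), jar (367,78), lid (254,148) and vase (337,153). The lower half shows the shelf with the round post (282,408), cross post (197,540) and square post (341,540).

```bash
cat > meas.py <<'E'
from h import *
def circ(xy):
    c,rad=cv2.minEnclosingCircle(xy.astype(np.float32)); return np.array(c),rad
def load(f):
    q=np.load(f+".npz"); st=dict(eef_pos=q["pos"],eef_rot=q["rot"]); return st,q["p"],q["d"]
def top(C,c,zt,rad=.05,tol=.005):
    m=(np.linalg.norm(C[...,:2]-c,axis=-1)<rad)&(abs(C[...,2]-zt)<tol); return C[m]
E
python3 - <<'E'
from meas import *
st,p,d=load("w_board"); C=cloud("wrist",d,st)
for k,c,zt in [("ring",(.558,.324),.036),("bowl",(.462,.258),.048),("jar",(.661,.248),.054),("lid flange",(.496,.143),.023),("knob",(.496,.143),.039),("vase",(.618,.133),.072)]:
    q=top(C,c,zt,tol=.004); cc,R=circ(q[:,:2]); print(k,len(q),cc.round(4),"diam",round(2*R*1e3,1),q.mean(0).round(4))
q=top(C,(.661,.248),.012+.028,.05,.005); v=q[:,:2]-(.661,.248); rr=np.hypot(*v.T); a=np.degrees(np.arctan2(v[:,1],v[:,0]))[rr>.031]
print("jar lug",np.histogram(a,36,(-180,180))[0])
def disc(st,C,zt,lo,hi): 
    m=((C[...,2]>lo)&(C[...,2]<hi)&(C[...,1]>-.36)&(C[...,1]<.4)&(C[...,0]>.33)&(C[...,0]<.75)); q=C[m]; return circ(q[:,:2])
print("board",disc(st,C,.012,.007,.016))
st,p,d=load("w_shelf"); C=cloud("wrist",d,st)
for k,c in [("sq",(.627,-.243)),("rd",(.534,-.056)),("cr",(.412,-.248))]:
    q=top(C,c,.084,.05,.004); cc,R=circ(q[:,:2]); print(k,len(q),cc.round(4),"diam",round(2*R*1e3,1),q.mean(0).round(4))
m=(abs(C[...,2]-.018)<.004)&(np.linalg.norm(C[...,:2]-(.524,-.187),axis=-1)<.19)&(p.min(-1)>100)
print("shelf",circ(C[m][:,:2]))
C=cloud("side",np.load("img_side.npz")["d"])
for k,c in [("sq",(.627,-.243)),("rd",(.534,-.056)),("cr",(.412,-.248))]:
    q=top(C,c,.084,.05,.004); print("side",k,len(q),q.mean(0).round(4),circ(q[:,:2]))
E
```

```text
ring 695 [0.5621 0.3236] diam 56.6 [0.5618 0.3232 0.0358]
bowl 374 [0.4623 0.2574] diam 62.7 [0.4623 0.2573 0.0477]
jar 350 [0.6629 0.2505] diam 55.1 [0.6617 0.2503 0.0536]
lid flange 865 [0.4956 0.1398] diam 54.0 [0.4954 0.1403 0.0231]
knob 79 [0.4953 0.1395] diam 15.2 [0.4956 0.1399 0.0388]
vase 118 [0.6194 0.1322] diam 18.6 [0.6195 0.1325 0.0726]
jar lug [0 0 0 0 0 6 9 4 0 0 0 0 0 0 0 0 0 0 0 0 0 0 0 9 8 7 0 0 0 0 0 0 0 0 0 0]
board (array([0.59001982, 0.06599966]), 0.30353012681007385)
sq 170 [ 0.6313 -0.2583] diam 39.2 [ 0.6276 -0.2568  0.0837]
rd 722 [ 0.5324 -0.0587] diam 40.9 [ 0.532  -0.0588  0.084 ]
cr 450 [ 0.4081 -0.252 ] diam 46.2 [ 0.4087 -0.251   0.0841]
shelf (array([ 0.52670926, -0.19124563]), 0.16551750898361206)
side sq 30 [ 0.6273 -0.2528  0.0835] (array([ 0.63134772, -0.25386134]), 0.0159002598375082)
side rd 187 [ 0.5331 -0.0565  0.0835] (array([ 0.5332619 , -0.05750846]), 0.01989014446735382)
side cr 138 [ 0.4087 -0.2506  0.0834] (array([ 0.40828922, -0.25148743]), 0.022355735301971436)
```

```bash
cat > act.py <<'E'
from meas import *
B,S=.012,.018
MID=dict(ring=(.5860,-.1607),jar=(.4706,-.1551),vase=(.5234,-.2578))
def pick(xy,dz,open_,yaw=0,base=B,force=40,lift=.24):
    q=quat(yaw); command_gripper(open_)
    r.reach([*xy,lift],q); r.move_straight([*xy,base+dz+.06],speed=.2)
    hit=r.move_straight([*xy,base+dz],speed=.08,max_force=12)
    command_gripper(0,force=force); s=r.read_state(); w=s["grip_width"]
    print("pick hit",hit,"z",s["eef_pos"].__getitem__(2),"width",w)
    r.move_straight([*xy,lift],speed=.15); s=r.read_state(); print("lifted width",s["grip_width"],"F",np.round(s["contact_force"],2),"t",s["time_s"])
    return s
def place(xy,dz,open_,base=S,yaw=0,lift=.24):
    q=quat(yaw); r.reach([*xy,lift],q); r.move_straight([*xy,base+dz+.02],speed=.15)
    hit=r.move_straight([*xy,base+dz-.004],speed=.025,max_force=6); s=r.read_state()
    print("place hit",hit,"dz err",s["eef_pos"][2]-base-dz,"xy",np.round(s["eef_pos"][:2],4),"F",np.round(s["contact_force"],2))
    command_gripper(open_); r.move_straight([*xy,lift],speed=.15); print("t",r.read_state()["time_s"])
E
python3 - <<'E'
from act import *
for xy,z,y in [((.562,.3234),.04,0),((.6625,.2505),.04,np.radians(-27)),(MID["ring"],.045,0),(MID["jar"],.045,np.radians(-27)),(MID["vase"],.045,0),((.4623,.2574),.05,0)]:
    print(np.round(r.solve_ik([*xy,z],quat(y)),2),np.round(r.solve_ik([*xy,.24],quat(y)),2))
pick((.562,.3234),.0265,.075); 
place(MID["ring"],.0265,.072)
r.reach([.586,-.28,.24],quat(0)); look("wrist","w_ring")
E
```

```text
[ 0.4   0.75  1.37 -0.    1.02  0.4 ] [ 0.4   0.57  1.13 -0.    1.44  0.4 ]
[ 0.25  0.85  1.16 -0.    1.13  0.72] [ 0.25  0.7   0.9  -0.    1.55  0.72]
[-0.39  0.68  1.5  -0.    0.96 -0.39] [-0.39  0.49  1.26 -0.    1.39 -0.39]
[-0.47  0.52  1.83 -0.    0.79 -0.  ] [-0.47  0.28  1.58 -0.    1.28 -0.  ]
[-0.59  0.65  1.58 -0.    0.92 -0.59] [-0.59  0.44  1.34 -0.    1.36 -0.59]
[ 0.36  0.56  1.73 -0.    0.85  0.36] [ 0.36  0.34  1.5  -0.    1.3   0.36]
pick hit False z 0.03850282635265076 width 4.937816093902225e-05
lifted width 0.0003234004859510554 F [ 0.68 -0.04 -0.81] t 7.8917
place hit False dz err -0.003840806136152071 xy [ 0.5861 -0.1608] F [0.54 0.21 0.09]
t 14.25
```

View pics/w_ring.png

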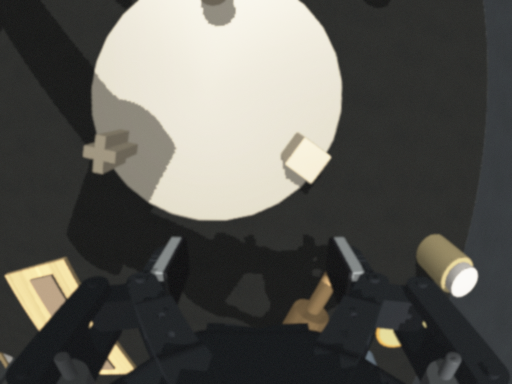

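The gripper closed to 0, so it missed the ring. This view shows the shelf empty, with the square post (305,158) and cross post (108,150) both clear. I'll look at the board next.

```bash
python3 - <<'E'
from act import *
st,p,d=load("w_ring"); C=cloud("wrist",d,st)
for k,c in [("sq",(.638,-.263)),("cr",(.409,-.252))]:
    q=top(C,c,.084,.05,.004); cc,R=circ(q[:,:2]); print(k,len(q),cc.round(4),"diam",round(2*R*1e3,1),q.mean(0).round(4))
r.reach([.53,.13,.28],quat(0)); st,p,d=look("wrist","w_b2"); C=cloud("wrist",d,st)
q=top(C,(.562,.3234),.036,.06,.004);print(len(q)); print("ring",circ(q[:,:2]),q.mean(0))
look("side","s_b2")
E
```

```text
sq 1166 [ 0.6379 -0.2632] diam 48.5 [ 0.6377 -0.2629  0.084 ]
cr 720 [ 0.4078 -0.2532] diam 46.6 [ 0.4093 -0.2522  0.0839]
852
ring (array([0.56241977, 0.32336977]), 0.028179261833429337) [0.56193241 0.32174395 0.03573764]
```

View pics/w_b2.png

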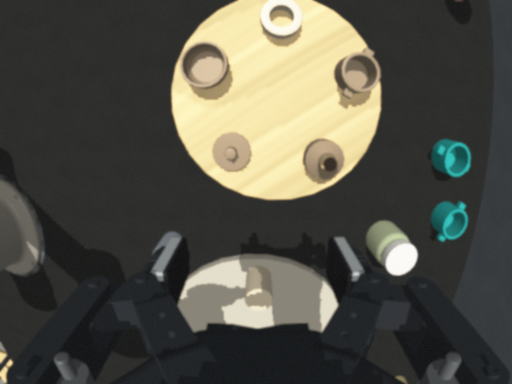

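The ring is untouched at (281,18) and its measured position is unchanged, so the fingers closed without contact. I'll repeat the descent and check with the side camera before closing.

```bash
python3 - <<'E'
from act import *
xy=(.5622,.3234); command_gripper(.078); print(r.read_state()["grip_width"])
r.reach([*xy,.12],quat(0)); print(r.move_straight([*xy,.0385],speed=.1,max_force=12))
s=r.read_state(); print(s["eef_pos"],s["grip_width"],s["contact_force"])
st,p,d=look("side","s_pk")
cv2.imwrite("pics/s_pk_c.png",cv2.resize(p[210:384,90:330,::-1],None,fx=3,fy=3))
E
```

```text
0.07803372792716697
False
[0.56273823 0.32356474 0.0392806 ] 0.07778886183039958 [-0.06340673  0.56812003 -0.14324363]
```

View pics/s_pk_c.png

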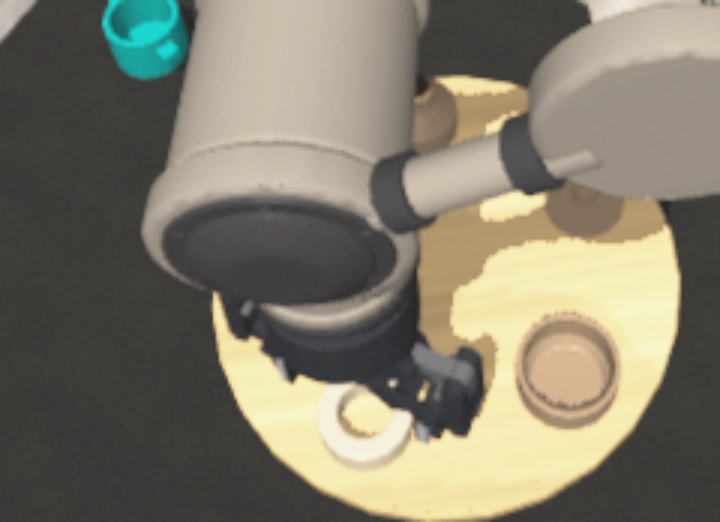

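The fingers straddle the ring (365,425 in the crop), but the left tip at (285,370) looks high or set back. I'll measure the fingertips in this frame's depth.

```bash
python3 - <<'E'
from act import *
st,p,d=load("s_pk"); C=cloud("side",d)
m=(np.abs(C[...,0]-.56)<.08)&(np.abs(C[...,1]-.323)<.045)&(C[...,2]>.012)&(C[...,2]<.11)&(p.max(-1)<150)
v,u=np.where(m); q=C[m]; 
for s,n in ((q[:,0]<.55,"lowx"),(q[:,0]>.575,"highx")):
    k=q[s]; o=np.argsort(k[:,2])[:12]; print(n,len(k)); print(np.c_[k[o].round(3),u[s][o],v[s][o],p[v[s][o],u[s][o]].max(1)])
E
```

```text
lowx 181
[[5.05e-01 2.88e-01 1.20e-02 2.50e+02 3.44e+02 1.41e+02]
 [5.07e-01 2.79e-01 1.30e-02 2.51e+02 3.39e+02 1.13e+02]
 [5.05e-01 2.83e-01 1.30e-02 2.51e+02 3.41e+02 1.11e+02]
 [5.42e-01 2.90e-01 1.30e-02 2.31e+02 3.37e+02 1.22e+02]
 [5.37e-01 3.17e-01 1.80e-02 2.27e+02 3.51e+02 1.37e+02]
 [4.81e-01 2.83e-01 3.60e-02 2.64e+02 3.42e+02 1.44e+02]
 [4.81e-01 2.83e-01 4.10e-02 2.64e+02 3.41e+02 1.33e+02]
 [4.84e-01 2.81e-01 4.10e-02 2.63e+02 3.39e+02 1.25e+02]
 [4.84e-01 2.80e-01 4.50e-02 2.63e+02 3.38e+02 1.47e+02]
 [5.19e-01 3.28e-01 5.00e-02 2.33e+02 3.55e+02 1.43e+02]
 [5.19e-01 3.31e-01 5.50e-02 2.32e+02 3.56e+02 1.39e+02]
 [5.16e-01 3.29e-01 5.70e-02 2.34e+02 3.55e+02 1.19e+02]]
highx 117
[[5.79e-01 3.27e-01 1.40e-02 2.03e+02 3.48e+02 1.39e+02]
 [5.79e-01 3.27e-01 1.70e-02 2.03e+02 3.47e+02 1.37e+02]
 [5.79e-01 3.26e-01 1.90e-02 2.03e+02 3.46e+02 1.40e+02]
 [5.78e-01 3.14e-01 3.40e-02 2.06e+02 3.37e+02 1.36e+02]
 [6.04e-01 3.31e-01 4.90e-02 1.87e+02 3.37e+02 1.38e+02]
 [6.03e-01 3.29e-01 5.30e-02 1.88e+02 3.35e+02 7.30e+01]
 [6.03e-01 3.31e-01 5.50e-02 1.87e+02 3.36e+02 3.90e+01]
 [6.03e-01 3.28e-01 5.50e-02 1.88e+02 3.34e+02 4.40e+01]
 [6.03e-01 3.31e-01 5.80e-02 1.87e+02 3.35e+02 4.30e+01]
 [6.04e-01 3.30e-01 6.00e-02 1.87e+02 3.34e+02 4.00e+01]
 [6.03e-01 3.34e-01 6.20e-02 1.86e+02 3.36e+02 8.60e+01]
 [6.04e-01 3.32e-01 6.20e-02 1.86e+02 3.35e+02 6.40e+01]]
```

Tips sit at z≈0.05 with the TCP at 0.039, about 22 mm shorter than the stated tip extent implies. A guarded touch on the bare shelf centre will calibrate it.

```bash
python3 - <<'E'
from act import *
print(r.tip_extent)
r.move_straight([.5622,.3234,.2],speed=.2)
r.reach([.527,-.19,.10],quat(0))
for w in (.016,.058,.075):
    command_gripper(w); r.move_straight([.527,-.19,.060],speed=.15)
    h=r.move_straight([.527,-.19,.003],speed=.04,max_force=5); s=r.read_state(); print(w,s["grip_width"],h,"TCP above shelf",s["eef_pos"][2]-.018,"F",np.round(s["contact_force"],1))
r.move_straight([.527,-.19,.2],speed=.2); print(r.read_state()["time_s"])
E
```

```text
0.025
0.016 0.016034389786584547 True TCP above shelf -0.0011631426428234705 F [-1.5  0.2  6.8]
0.058 0.057976450300814115 True TCP above shelf -0.006038509961962486 F [-0.7  0.3  6.2]
0.075 0.07498781412049553 True TCP above shelf -0.010597870032893274 F [-0.7  0.4  4.4]
28.725
```

The tips are really level with the TCP: contact comes at −1, −6 and −10.6 mm for openings of 16, 58 and 75 mm. I'll use these measured offsets from here.

```bash
python3 - <<'E'
from act import *
s=pick((.5622,.3234),-.0025,.075)
if s["grip_width"]>.05:
    place(MID["ring"],-.0025,.070)
    r.reach([.586,-.25,.24],quat(0)); st,p,d=look("wrist","w_r2"); C=cloud("wrist",d,st)
    q=top(C,MID["ring"],.042,.05,.004); print("ring",len(q),circ(q[:,:2]),q.mean(0))
E
```

```text
pick hit False z 0.010695162945495374 width 0.05524059093777954
lifted width 0.05502744255094798 F [-0.75  0.02 -1.3 ] t 34.7083
place hit True dz err 0.0012273628592081982 xy [ 0.5859 -0.1606] F [-1.26  0.61  6.43]
t 40.6583
ring 1240 (array([ 0.5867064, -0.1603286]), 0.028162844479084015) [ 0.58690148 -0.16010837  0.04197553]
```

```bash
python3 - <<'E'
from act import *
s=pick((.4623,.2574),-.001,.078)
if s["grip_width"]>.055:
    place((.5866,-.1604),-.001,.075,base=S+.024)
    r.reach([.52,-.25,.24],quat(0)); st,p,d=look("wrist","w_bowl"); C=cloud("wrist",d,st)
    q=top(C,(.5866,-.1604),.078,.05,.004); print("bowl",len(q),circ(q[:,:2]),q.mean(0))
E
```

```text
pick hit False z 0.011763794210961666 width 0.059986911112422214
lifted width 0.059733927299176086 F [ 0.07  0.52 -1.65] t 47.1667
place hit True dz err 0.0007852219950320446 xy [ 0.5864 -0.1603] F [-0.76 -0.62  5.27]
t 52.6167
bowl 702 (array([ 0.58696032, -0.16072281]), 0.03114723041653633) [ 0.58636922 -0.16078802  0.07774893]
```

View pics/w_bowl.png

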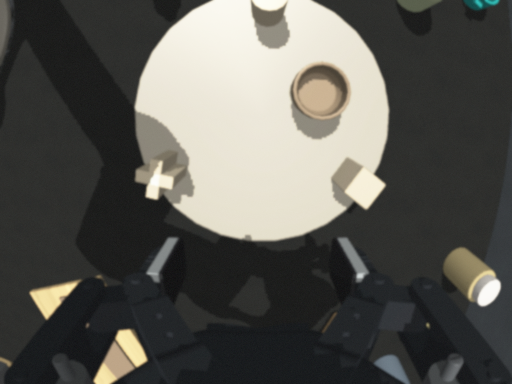

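The bowl stands level on the ring at (321,91), at the measured rim height and centre. Next is the jar.

```bash
python3 - <<'E'
from act import *
y=np.radians(-26)
s=pick((.6625,.2505),-.001,.072,yaw=y)
if s["grip_width"]>.048:
    place(MID["jar"],-.001,.068,yaw=y)
    r.reach([.47,-.26,.24],quat(0)); st,p,d=look("wrist","w_jar"); C=cloud("wrist",d,st)
    q=top(C,MID["jar"],.060,.045,.004); print("jar",len(q),circ(q[:,:2]),q.mean(0))
E
```

```text
pick hit False z 0.011956256303778338 width 0.05187350676024054
lifted width 0.05224134989012964 F [-0.32 -0.54 -1.37] t 59.1667
place hit True dz err 0.0008307903657792234 xy [ 0.4704 -0.155 ] F [-1.05  0.65  4.81]
t 64.975
jar 634 (array([ 0.47145087, -0.15525407]), 0.027486031875014305) [ 0.47086269 -0.15490024  0.05973654]
```

View pics/w_jar.png

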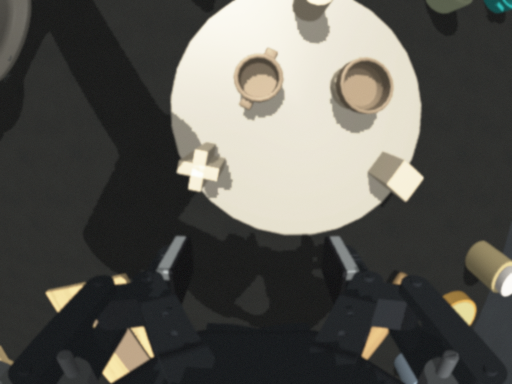

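The jar stands at (260,78) on its spot, upright. Next the lid; I'll release only if it reaches its seated depth.

```bash
python3 - <<'E'
from act import *
import re
src=open("act.py").read().replace('    command_gripper(open_); r.move_straight([*xy,lift],speed=.15); print("t"','    if s["eef_pos"][2]-base-dz>.0035: print("NOT SEATED"); return False\n    command_gripper(open_); r.move_straight([*xy,lift],speed=.15); print("t"')
open("act.py","w").write(src); exec(src)
s=pick((.4955,.1398),.0135,.045,force=40)
if .012<s["grip_width"]<.02:
    if place((.4711,-.1551),.0135,.040,base=S+.037) is not False:
        r.reach([.50,-.26,.24],quat(0)); st,p,d=look("wrist","w_lid"); C=cloud("wrist",d,st)
        for z in (.066,.082):
            q=top(C,MID["jar"],z,.045,.004); print("lid",z,len(q),circ(q[:,:2]),q.mean(0))
E
```

```text
pick hit False z 0.02611851964695946 width 0.013209215820262962
lifted width 0.013884237717764897 F [-0.18 -0.55 -0.11] t 71.3
place hit True dz err 0.0006051847231261769 xy [ 0.471  -0.1551] F [-1.59  1.38  6.19]
t 76.0
lid 0.066 1756 (array([ 0.47172645, -0.1552491 ]), 0.027191607281565666) [ 0.47198858 -0.1556883   0.06606189]
lid 0.082 181 (array([ 0.47186577, -0.15553659]), 0.007786623202264309) [ 0.47197407 -0.15570732  0.08181379]
```

```bash
python3 -c "
import cv2;cv2.imwrite('pics/w_lid_c.png',cv2.imread('pics/w_lid.png')[:240])"
```

```text
(no output)
```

View pics/w_lid_c.png

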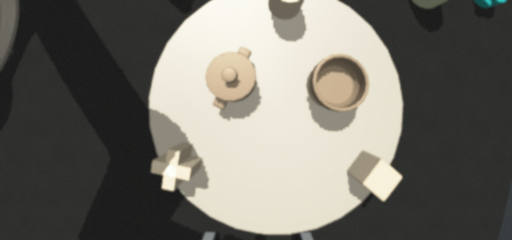

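The lid is seated: the flange top measures 0.066 as expected, and it is concentric with the jar at (231,75). The vase is next.

```bash
python3 - <<'E'
from act import *
for f in ("w_b2","w_board"):
    st,p,d=load(f); C=cloud("wrist",d,st)
    q=top(C,(.6193,.1323),.071,.03,.006); print(f,len(q),circ(q[:,:2]),q.mean(0).round(4))
    q=top(C,(.6193,.1323),.041,.045,.007); print(" shoulder",len(q),circ(q[:,:2]))
c=circ(top(C,(.6193,.1323),.071,.03,.006)[:,:2])[0]
s=pick(tuple(c),-.002,.074)
if s["grip_width"]>.048:
    place(MID["vase"],-.002,.070)
    r.reach([.50,-.10,.34],quat(0)); look("side","s_end")
    r.reach([.50,-.20,.34],quat(0)); st,p,d=look("wrist","w_end"); print(r.read_state()["time_s"])
    C=cloud("wrist",d,st)
    for k,c,z in (("vase",MID["vase"],.077),("bowl",MID["ring"],.078),("knob",MID["jar"],.082),("rd",(.533,-.058),.084),("cr",(.408,-.252),.084),("sq",(.638,-.263),.084)):
        q=top(C,c,z,.04,.004); print(k,len(q),circ(q[:,:2]) if len(q) else 0)
    a=cv2.imread("pics/w_end.png")[:300];b=cv2.imread("pics/s_end.png")[:300]; cv2.imwrite("pics/end.png",np.vstack([a,b]))
E
```

```text
w_b2 176 (array([0.62003869, 0.13229901]), 0.009485430084168911) [0.6199 0.1325 0.0728]
 shoulder 461 (array([0.61989182, 0.13298012]), 0.027210548520088196)
w_board 118 (array([0.61940575, 0.13219544]), 0.009324664250016212) [0.6195 0.1325 0.0726]
 shoulder 363 (array([0.61963826, 0.13253187]), 0.027415893971920013)
pick hit False z 0.01098951353549554 width 0.0524147519561247
lifted width 0.05273757042731444 F [ 0.78 -0.07 -1.45] t 82.4167
place hit True dz err 0.0009996559831075159 xy [ 0.5233 -0.2577] F [-0.4   0.49  5.38]
t 88.1
89.4583
vase 119 (array([ 0.52457255, -0.25746918]), 0.00928941834717989)
bowl 403 (array([ 0.5872305 , -0.16018751]), 0.03137711063027382)
knob 100 (array([ 0.47173056, -0.15559138]), 0.00788489542901516)
rd 663 (array([ 0.53266943, -0.05847379]), 0.020225130021572113)
cr 499 (array([ 0.40828159, -0.25266889]), 0.022644270211458206)
sq 547 (array([ 0.63771302, -0.26363859]), 0.024393197149038315)
```

View pics/end.png

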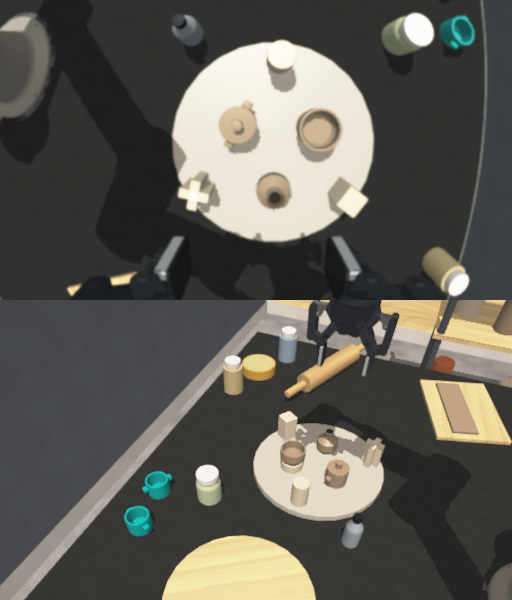

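All pieces stand within about 2 mm of the midpoints, and both bystanders are where they started. Handing in.

```bash
python3 - <<'E'
from h import *
r.hold(.3); s=r.read_state(); print(s["time_s"],s["eef_pos"],np.round(s["contact_force"],2)); r.finish_job()
E
```

```text
89.7583 [ 0.50014674 -0.19925705  0.34015902] [ 0.61  0.09 -0.01]
the job is handed in; nothing more can be done
```

The kiln shelf is loaded and the job handed in at 89.8 s, with everything released and the arm clear at 0.34 m.

**Last checks:**
- **Positions:** in the final wrist view the bowl, lidded jar and vase were each within about 2 mm of their post midpoints. The ring was last measured after it was placed, before the bowl covered it, and was also within about 2 mm.
- **Bowl and lid:** the bowl was within about 1 mm of the ring's centre. The lid was seated, with its flange top at the expected 66 mm, and within about 1 mm of the jar's centre.
- **Upright and bystanders:** everything looked upright in the last pictures. The glaze jar, slim bottle and turquoise look-alikes looked unmoved.

**What disagreed:** my first grasp of the ring closed on nothing. The fingertips turned out to be level with the TCP rather than 25 mm ahead of it as stated. I measured this by touching the bare shelf lightly with the fingers, corrected the grasp heights, and every later pick and placement worked the first time.

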